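# Open the ratchet vise on the preparation board

### The job

The glass bowl stands in the ratchet vise of the chopping board. Open the vise so that the bowl can be taken out later: press the release plate on the sliding jaw and, keeping it pressed, push the jaw all the way back along its bar to the end post, then let the plate spring up again. Leave the bowl and the other things on the board where they stand.

Things in the scene. Friction and masses are not known exactly. Their poses are not given: they have to be found in the camera images.
- board: Wooden chopping board fixed to the worktop, 320 mm (x) by 500 mm (y), top face 30 mm above the worktop; origin at the centre of its underside, z up. A ratchet vise is built on it along the line x = -20 mm: a steel fence (y = -219 to -205 mm, 48 mm high), the bowl, the sliding jaw, and the toothed bar it rides on. Back (opening) is the board's +y, away from the bowl.
- jaw (a joint): Sliding jaw along the bar, m: 0 nearest the fence, 0.100 fully back at the end post, growing to the board's +y; starts at 0 to 0.03. The ratchet lets the jaw close freely but stops it from going back (after up to 6 mm of play) unless the release plate is pressed more than 3 mm. With the plate pressed it slides back against about 4 N of friction and stays where it is left.
- release (a joint): How far the release plate is pressed down, in m: 0 up (up to 0.003 where the pawl rides on a tooth), 0.008 fully down on its stop. A spring pushes it up again when it is let go (about 3 N to start, 7 N fully down); it travels along with the jaw and works wherever on the plate it is pressed.
- release_top (a point): Centre of the upper face of the release plate: flat ribbed aluminium, 56 mm across the bar, 72 mm along it, 75 mm above the worktop when up, 67 mm when fully down. It is the floor of an 82 mm long pocket, open above and at the sides, between the jaw's steel front plate (100 mm wide, 12 mm thick) and its black thumb wall; both rise 108 mm above the worktop. Axes as the board's.
- push_wall (a point): Point on the front face of the jaw's black thumb wall (84 mm wide, 12 mm thick), the face towards the release plate, to be pushed towards the board's +y; midway across, 92 mm above the worktop, 16 mm below the wall's top. Axes as the board's.
- end_post (a point): Centre of the top of the steel end post (70 mm wide, 14 mm thick, 44 mm high above the board) at the back end of the flat toothed bar (34 mm wide, 20 mm high above the board); the back of the thumb wall meets its front face when the jaw is fully back.
- bowl: Round glass storage bowl with a white clip lid, 108 mm across and 63 mm high, loose between fence and jaw; origin at the centre of its underside.
- grater: Stainless steel box grater standing on the board, about 60 by 85 mm and 162 mm high with its handle; origin at the centre of its underside.
- egg_cup_a: Empty white ceramic egg cup, 48 mm across, 58 mm high; origin at the centre of its foot.
- egg_cup_b: Empty white ceramic egg cup, 48 mm across, 58 mm high; origin at the centre of its foot.
- tong: Steel tong latched shut, lying flat on the board along its own y, 250 mm long, 24 mm wide, 20 mm high; origin at the middle of its underside.
Not all that is in view belongs to the job. What is meant by the bowl is not orange, and is the larger of those in its own colour.

How it is judged:
By the outcome, as a careful person would: the job done as asked, in the order asked, and still so for the second after the job is handed in, with the robot touching nothing.
It also fails if it takes over 32 s, if anything falls off the work surface, if the arm or the gripper's body presses on something with over 40 N, if the wrist force passes 120 N, or if a joint passes its speed limit or range.

### The arm

A 6-joint arm with a two-finger parallel gripper is mounted at the origin on the work surface. World frame = base frame: x ahead of the robot, y to its left, z up, the work surface at z = 0. Lengths are in m, angles in degrees, forces in N, time in s.
With the tool pointing down it reaches from about 0.375 to 0.9 m from the base axis. Payload 3.1 kg.
Tool frame: the origin (TCP) lies on the centre line of the jaws, within the pads' length; the fingertips stand 17 mm ahead of it and the grasp point (between the pads) lies 2 mm behind it; y points along the fingers, x is the direction in which the jaws open and shut, and the axes are right-handed (so a half turn about y gives the same grasp; the last joint's range is limited). The gripper opens to 87 mm and grips with 3 to 60 N. Pads are 19 mm wide; open, the fingers measure 117 mm over their backs; the gripper's body (75 mm by 190 mm) begins 51 mm behind the grasp point.
Start: joints at [63.455, 30.224, 82.088, -0, 67.689, -10.227], TCP at [0.176, 0.6, 0.24] pointing down, gripper open.
Joint ranges: [-176.69, 176.69], [-43.24, 126.21], [12.49, 139.97], [-82, 262], [0, 151.66], [-163.58, 163.58]. Speed limits (degrees/s): [159.86, 159.86, 180, 180, 180, 180].

### API

Orientations are given as a 3x3 rotation matrix whose columns are the frame's x, y, z axes.
In Python, from rig import read_state, capture, camera_info, hand_in, trace, tip_of gives the robot as it stands.
- The arm moves only by the tool jog_arm, never from a script. Its argument "steps" is a list of rows, each an object with "fingers": the opening in per cent of the stroke, from 0 (shut) to 100 (fully open); "delta_pos": the shift along the world's x, y, z in mm, a list of three; "turn": the turn about the world's z in degrees. A call has 1 to 20 rows; each row is the pose to reach, as a shift and turn from the pose commanded when the call began; what a row does not reach only later rows make up. A row lasts 1/12 s, in which the tool goes at most 41.7 mm and 7.16 degrees, less where a joint would pass 70% of its speed; a pose out of reach is approached as far as the arm can. A call with a gripper value outside its range is refused whole. The fingers move at their own pace and stop on an object; the grip force is fixed at half the most. Time passes only in rows, so rows that repeat a pose let the fingers close. It gives the time, the measured TCP pose, the force and the opening at its end, in the units of the state.
- read_state(): the state, without advancing time (a new reading comes with each control period).
- capture(name): name is "scene" or "top"; returns the picture (400x640x3 uint8, red, green, blue); there is no depth.
- camera_info(name): a dict with "fov_y" (degrees; the focal length in pixels is half the picture's height over the tangent of half this angle, whatever the lens; pixels are square), "cx", "cy" (the principal point, pixels), "view" (4x4, takes a point from world to camera coordinates). Camera axes: x right, y down, z forward; pixel columns grow to the right and rows downward; lengths in m; the calibration is good to about 2 mm. A picture is of the moment at which its call begins. camera_info takes no time and is no camera call.
- hand_in(): hands the job in, once; it reports no verdict.
Trained networks look in the newest picture that a camera, given by its name, has taken for a name from the list of things; names that differ only in an ending like _2 or _b are one class to them, and where a whole thing is asked for, a point or a joint stands for the part that bears it (a point fixed in the world has none). Each returns a list of dicts, best first, with "confidence" (0 to 1); they miss things now and then, are a little off and sometimes report something else, mostly with a low value. They report only what shows in the picture. A call takes as long as a camera call. They do not tell look-alikes from the thing itself.
- trace(target, camera): "mask" (400x640 bool, what is visible of it).
- tip_of(target, camera): "position" ([x, y, z] in m, in world coordinates, good to about 4 mm: a listed point, or the origin of a listed thing).
The state is a dict: "time_s": time; "joint_positions": joint angles; "qvel": joint speeds; "tau": joint torques, N m; "position": TCP position; "tcp_rot": TCP orientation; "force": force on the tool from outside, world axes, zero at the start; "moment": the same for the moment, N m; "opening": opening from 0.0 (shut) to 1.0 (fully open).
Only numpy, scipy, OpenCV 4.12 (cv2) and the standard library are available. Lean on these libraries where they do the work, as an engineer would, in place of code of your own. Each camera call takes 0.05 s, during which the arm holds its last target.

## Working session

There is one attempt and no reset: what is moved stays moved. The work goes in short steps, Python scripts to look and compute and a tool call to move; the robot and the scene stay as the last step left them, time stands still between calls to the robot, and variables do not carry over. Pictures are saved under pics/ and viewed, and the job is handed in when it is done.

Besides the shell and the picture viewer there is one more tool, called after "Emit:" in YAML: its name, and indented under it one key for each argument. jog_arm: Moves the arm, as the interface text tells. Its arguments: {"type":"object","properties":{"steps":{"type":"array","items":{"type":"object","properties":{"fingers":{"type":"number"},"delta_pos":{"type":"array","items":{"type":"number"}},"turn":{"type":"number"}}}}},"required":["steps"]}

```bash
mkdir -p pics; ls; python3 - <<'E'
from rig import *
import cv2
s=read_state(); print(s)
for c in("scene","top"):
    im=capture(c); cv2.imwrite(f"pics/{c}0.png",im[:,:,::-1])
    print(c,camera_info(c))
    for t in ("release_top","push_wall","end_post","bowl","board","jaw","grater","egg_cup_a","tong"):
        try: print(t,[(x['position'],round(x['confidence'],2)) for x in tip_of(t,c)])
        except Exception as e: print(t,e)
E
```

```text
pics
{'time_s': 0.0, 'joint_positions': array([ 6.34548587e+01,  3.02786249e+01,  8.21559037e+01, -1.66489035e-03,
        6.76874885e+01, -1.02292818e+01]), 'qvel': array([-0.0236958 ,  0.0166762 , -0.00059679, -0.04232295, -0.00184289,
       -0.0028551 ]), 'tau': array([ 1.22717365e-04, -4.40046358e+01, -1.76588881e+01,  6.32461673e-02,
        5.81334648e-02, -1.62320016e-04]), 'position': array([0.17527169, 0.59920696, 0.23857792]), 'tcp_rot': array([[ 2.80920782e-01, -9.27675104e-04, -9.59730511e-01],
       [ 9.59728661e-01, -1.91711530e-03,  2.80922094e-01],
       [-2.10051847e-03, -9.99997732e-01,  3.51758856e-04]]), 'force': array([ 5.88325307e-01,  8.36165945e-01, -1.92559770e-04]), 'moment': array([ 0.00244381, -0.01398626, -0.05491157]), 'opening': 1.0032643127388323}
scene {'fov_y': 51.433816250775216, 'cx': 317.4435876196562, 'cy': 200.41674393482998, 'view': array([[ 0.79356593,  0.60843827, -0.00748214, -0.37535137],
       [ 0.37759269, -0.50204963, -0.77805522, -0.16937931],
       [-0.47715498,  0.61461292, -0.62815133,  1.41922551],
       [ 0.        ,  0.     
[... 802 characters left out ...]
 0.02076355, -0.99586764,  1.04688723],
       [ 0.        ,  0.        ,  0.        ,  1.        ]])}
release_top [([0.5296, -0.0807, 0.0715], 0.84)]
push_wall [([0.5232, -0.0399, 0.0845], 0.7)]
end_post [([0.4883, 0.0566, 0.0752], 0.87)]
bowl [([0.5676, -0.2038, 0.03], 0.94), ([0.5417, -0.4044, -0.0011], 0.85), ([0.3206, -0.2743, 0.0006], 0.73)]
board [([0.5459, -0.0487, 0.0019], 0.84)]
jaw it knows: board, bowl, egg_cup, end_post, grater, push_wall, release_top, tong
grater [([0.6999, -0.1847, 0.0334], 0.7)]
egg_cup_a [([0.5899, 0.148, 0.0276], 0.88), ([0.4119, -0.0437, 0.0291], 0.7), ([0.646, -0.0112, 0.0304], 0.56), ([0.4871, 0.0553, 0.0729], 0.4)]
tong [([0.4087, -0.045, 0.028], 0.98)]
```

View pics/scene0.png

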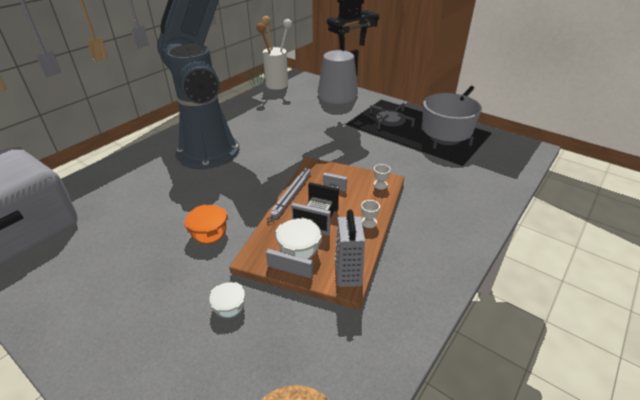

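View pics/top0.png

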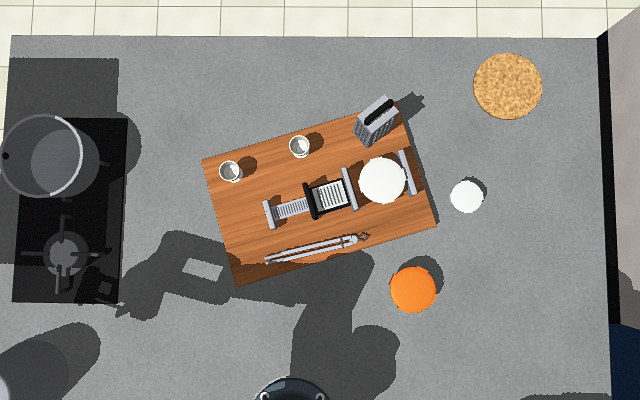

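```bash
cat > h.py <<'E'
import numpy as np
from rig import *
def ray(c,uv,z):
    i=camera_info(c);V=np.array(i['view']);f=200/np.tan(np.radians(i['fov_y']/2))
    uv=np.atleast_2d(uv).astype(float)
    d=np.c_[(uv[:,0]-i['cx'])/f,(uv[:,1]-i['cy'])/f,np.ones(len(uv))]@V[:3,:3]
    o=-V[:3,:3].T@V[:3,3]
    return o+d*((z-o[2])/d[:,2])[:,None]
E
python3 - <<'E'
from h import *
import cv2
im=capture("top")
m=trace("board","top")[0]['mask'].astype('uint8')
pts=np.argwhere(m)[:,::-1]
h=cv2.convexHull(pts.astype(np.float32))[:,0]
P=(ray("top",h,0.03)[:,:2]*1000).astype(np.float32)
r=cv2.minAreaRect(P);print(r,cv2.boxPoints(r))
# crop view
c=im[130:240,240:430]; cv2.imwrite("pics/crop0.png",cv2.resize(c,None,fx=4,fy=4,interpolation=cv2.INTER_CUBIC)[:,:,::-1])
E
```

```text
((543.427001953125, -51.615325927734375), (322.04144287109375, 501.5254821777344), 17.74188804626465) [[ 313.64978  138.1531 ]
 [ 466.47937 -339.5193 ]
 [ 773.2042  -241.38376]
 [ 620.37463  236.28864]]
```

View pics/crop0.png

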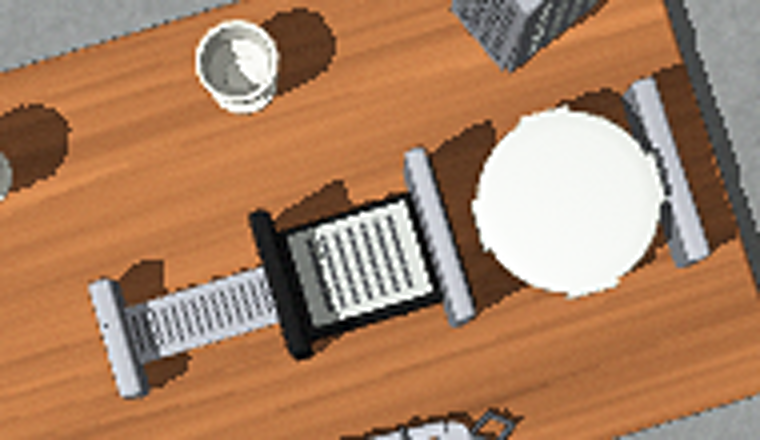

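```bash
python3 - <<'E'
from h import *
def proj(c,p):
    i=camera_info(c);V=np.array(i['view']);f=200/np.tan(np.radians(i['fov_y']/2))
    q=V[:3,:3]@p+V[:3,3];return np.round([f*q[0]/q[2]+i['cx'],f*q[1]/q[2]+i['cy']])
print(proj("scene",np.array([.176,.6,.223])),proj("scene",np.array([.176,.6,.0])))
print("kettle base",ray("scene",[[338,98],[319,95],[356,97]],0))
print("pot base",ray("scene",[[450,140]],0), "top", ray("top",[[40,360]],0.1),ray("top",[[85,185]],0.1))
b=ray("scene",[[338,98]],0)[0]
for z in(.1,.15,.2,.25): print(z,proj("scene",b+[0,0.05,z]))
print("arm tip", proj("top",np.array([.176,.6,.223])))
E
python3 -c "
import cv2
i=cv2.imread('pics/scene0.png')[0:150,230:500];cv2.imwrite('pics/c1.png',cv2.resize(i,None,fx=2.9,fy=2.9))"
```

```text
[351.  47.] [349. 102.]
kettle base [[0.11852323 0.60336307 0.        ]
 [0.03716846 0.57925849 0.        ]
 [0.1735058  0.65609284 0.        ]]
pot base [[0.6311535  0.56130606 0.        ]] top [[0.15812732 0.54903322 0.1       ]] [[0.54594406 0.47351651 0.1       ]]
0.1 [346.  71.]
0.15 [346.  59.]
0.2 [347.  46.]
0.25 [347.  33.]
arm tip [-27. 367.]
```

View pics/c1.png

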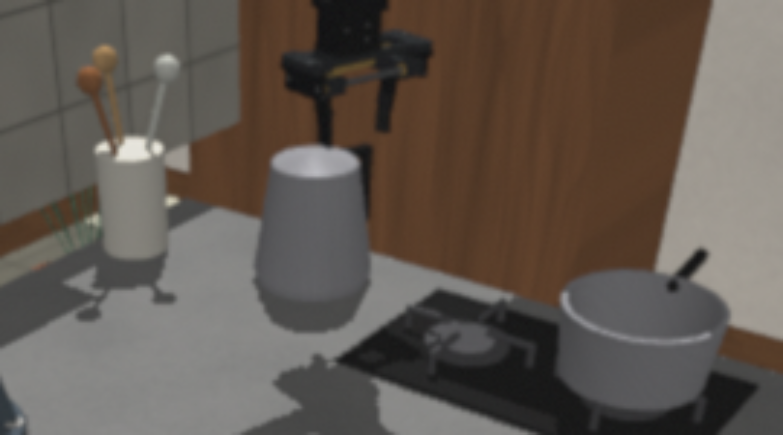

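Emit:
jog_arm:
  steps:
    - {"delta_pos": [0, 0, 40], "turn": 0, "fingers": 0}
    - {"delta_pos": [10, -20, 70], "turn": -4, "fingers": 0}
    - {"delta_pos": [28, -54, 70], "turn": -8, "fingers": 0}
    - {"delta_pos": [46, -88, 70], "turn": -12, "fingers": 0}
    - {"delta_pos": [65, -123, 70], "turn": -16, "fingers": 0}
    - {"delta_pos": [84, -158, 70], "turn": -20, "fingers": 0}
    - {"delta_pos": [103, -194, 70], "turn": -24, "fingers": 0}
    - {"delta_pos": [122, -230, 70], "turn": -28, "fingers": 0}
    - {"delta_pos": [141, -266, 70], "turn": -32, "fingers": 0}
    - {"delta_pos": [160, -302, 70], "turn": -36, "fingers": 0}
    - {"delta_pos": [179, -338, 70], "turn": -40, "fingers": 0}
    - {"delta_pos": [198, -374, 70], "turn": -44, "fingers": 0}
    - {"delta_pos": [217, -410, 70], "turn": -48, "fingers": 0}
    - {"delta_pos": [236, -446, 60], "turn": -52, "fingers": 0}
    - {"delta_pos": [255, -482, 50], "turn": -56, "fingers": 0}
    - {"delta_pos": [274, -518, 40], "turn": -56, "fingers": 0}
    - {"delta_pos": [293, -554, 30], "turn": -56, "fingers": 0}
    - {"delta_pos": [312, -590, 20], "turn": -56, "fingers": 0}
    - {"delta_pos": [331, -625, 10], "turn": -56, "fingers": 0}
    - {"delta_pos": [350, -660, 0], "turn": -56, "fingers": 0}

```text
time_s: 2.67
position: [0.5262, -0.0622, 0.2392]
tcp_rot: [[0.953, 0.001, -0.303], [0.303, -0.0, 0.953], [0.0, -1.0, -0.0]]
force: [1.4, 0.4, -0.8]
opening: 0.005
```

Emit:
jog_arm:
  steps:
    - {"delta_pos": [0, 0, -30], "turn": 0, "fingers": 0}
    - {"delta_pos": [0, 0, -60], "turn": 0, "fingers": 0}
    - {"delta_pos": [0, 0, -85], "turn": 0, "fingers": 0}
    - {"delta_pos": [0, 0, -105], "turn": 0, "fingers": 0}
    - {"delta_pos": [0, 0, -120], "turn": 0, "fingers": 0}
    - {"delta_pos": [0, 0, -120], "turn": 0, "fingers": 0}
    - {"delta_pos": [0, 0, -120], "turn": 0, "fingers": 0}

```text
time_s: 3.25
position: [0.5253, -0.0601, 0.1191]
tcp_rot: [[0.953, -0.002, -0.304], [0.304, 0.001, 0.953], [-0.001, -1.0, 0.001]]
force: [-0.3, -1.0, -0.5]
opening: 0.004
```

```bash
python3 - <<'E'
from h import *
import cv2
for c,b in(("scene",(150,300,210,430)),("top",(110,250,220,440))):
    im=capture(c)[b[0]:b[1],b[2]:b[3]]
    cv2.imwrite(f"pics/{c}1.png",cv2.resize(im,None,fx=3.6,fy=3.6,interpolation=cv2.INTER_CUBIC)[:,:,::-1])
print(read_state()['position'],read_state()['force'])
E
```

```text
[ 0.52643242 -0.06038319  0.12055809] [ 0.7228155   0.40296869 -0.2775873 ]
```

View pics/scene1.png

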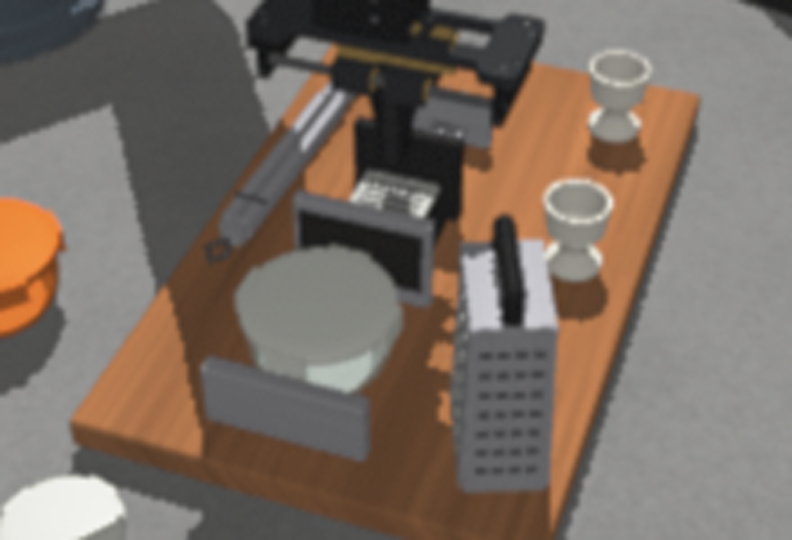

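View pics/top1.png

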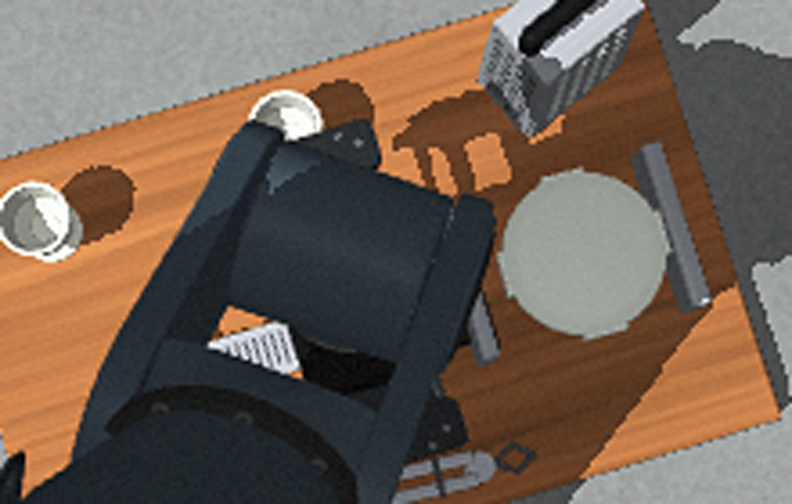

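Emit:
jog_arm:
  steps:
    - {"delta_pos": [0, 0, -10], "turn": 0, "fingers": 0}
    - {"delta_pos": [0, 0, -20], "turn": 0, "fingers": 0}
    - {"delta_pos": [0, 0, -25], "turn": 0, "fingers": 0}
    - {"delta_pos": [0, 0, -28], "turn": 0, "fingers": 0}
    - {"delta_pos": [0, 0, -31], "turn": 0, "fingers": 0}
    - {"delta_pos": [0, 0, -33], "turn": 0, "fingers": 0}
    - {"delta_pos": [0, 0, -34], "turn": 0, "fingers": 0}
    - {"delta_pos": [0, 0, -34], "turn": 0, "fingers": 0}
    - {"delta_pos": [0, 0, -34], "turn": 0, "fingers": 0}

```text
time_s: 4.1
position: [0.5251, -0.0599, 0.0859]
tcp_rot: [[0.953, -0.001, -0.304], [0.304, 0.0, 0.953], [-0.001, -1.0, 0.001]]
force: [-2.5, 0.7, 6.0]
opening: 0.003
```

Emit:
jog_arm:
  steps:
    - {"delta_pos": [-0.6, 1.9, -0.5], "turn": 0, "fingers": 0}
    - {"delta_pos": [-1.5, 4.8, -0.5], "turn": 0, "fingers": 0}
    - {"delta_pos": [-2.4, 7.6, -0.5], "turn": 0, "fingers": 0}
    - {"delta_pos": [-3.7, 11.4, -0.5], "turn": 0, "fingers": 0}
    - {"delta_pos": [-4.9, 15.2, -0.5], "turn": 0, "fingers": 0}
    - {"delta_pos": [-6.1, 19, -0.5], "turn": 0, "fingers": 0}
    - {"delta_pos": [-7.3, 22.9, -0.5], "turn": 0, "fingers": 0}
    - {"delta_pos": [-8.5, 26.7, -0.5], "turn": 0, "fingers": 0}
    - {"delta_pos": [-9.2, 28.6, -0.5], "turn": 0, "fingers": 0}
    - {"delta_pos": [-9.2, 28.6, -0.5], "turn": 0, "fingers": 0}

```text
time_s: 4.93
position: [0.5186, -0.0323, 0.0862]
tcp_rot: [[0.953, 0.005, -0.304], [0.304, -0.002, 0.953], [0.005, -1.0, -0.004]]
force: [1.4, -2.9, 5.9]
opening: 0.009
```

```bash
python3 - <<'E'
from h import *
import cv2
for c,b in(("scene",(150,300,210,430)),):
    im=capture(c)[b[0]:b[1],b[2]:b[3]]
    cv2.imwrite(f"pics/{c}2.png",cv2.resize(im,None,fx=3.6,fy=3.6,interpolation=cv2.INTER_CUBIC)[:,:,::-1])
print(read_state()['position'],read_state()['force'])
E
```

```text
[ 0.5185249  -0.03226743  0.08610981] [ 0.28161234 -1.94850033  6.00081331]
```

View pics/scene2.png

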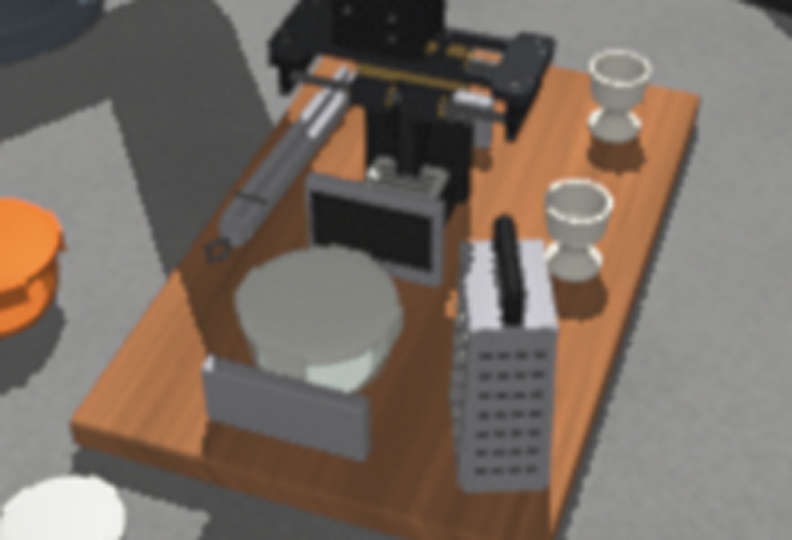

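The jaw is moving back (front plate top edge from about crop (365,215) to (375,195)), the plate stays pressed at about 6 N, and the bowl hasn't moved. I'll carry on pushing.

Emit:
jog_arm:
  steps:
    - {"delta_pos": [-0.6, 1.9, 0], "turn": 0, "fingers": 0}
    - {"delta_pos": [-1.5, 4.8, 0], "turn": 0, "fingers": 0}
    - {"delta_pos": [-2.7, 8.6, 0], "turn": 0, "fingers": 0}
    - {"delta_pos": [-4, 12.4, 0], "turn": 0, "fingers": 0}
    - {"delta_pos": [-5.2, 16.2, 0], "turn": 0, "fingers": 0}
    - {"delta_pos": [-6.4, 20, 0], "turn": 0, "fingers": 0}
    - {"delta_pos": [-7.6, 23.8, 0], "turn": 0, "fingers": 0}
    - {"delta_pos": [-8.8, 27.6, 0], "turn": 0, "fingers": 0}
    - {"delta_pos": [-10.1, 31.4, 0], "turn": 0, "fingers": 0}
    - {"delta_pos": [-11.3, 35.2, 0], "turn": 0, "fingers": 0}
    - {"delta_pos": [-12.5, 39, 0], "turn": 0, "fingers": 0}
    - {"delta_pos": [-13.7, 42.9, 0], "turn": 0, "fingers": 0}
    - {"delta_pos": [-14.3, 44.8, 0], "turn": 0, "fingers": 0}
    - {"delta_pos": [-14.9, 46.7, 0], "turn": 0, "fingers": 0}
    - {"delta_pos": [-14.9, 46.7, 0], "turn": 0, "fingers": 0}

```text
time_s: 6.23
position: [0.5036, 0.0145, 0.0861]
tcp_rot: [[0.953, 0.005, -0.304], [0.304, -0.002, 0.953], [0.005, -1.0, -0.003]]
force: [1.4, -2.3, 5.3]
opening: 0.002
```

Emit:
jog_arm:
  steps:
    - {"delta_pos": [-0.6, 1.9, 0], "turn": 0, "fingers": 0}
    - {"delta_pos": [-1.2, 3.8, 0], "turn": 0, "fingers": 0}
    - {"delta_pos": [-1.8, 5.7, 0], "turn": 0, "fingers": 0}
    - {"delta_pos": [-2.1, 6.7, 0], "turn": 0, "fingers": 0}
    - {"delta_pos": [-2.1, 6.7, 0], "turn": 0, "fingers": 0}

```text
time_s: 6.65
position: [0.5015, 0.0211, 0.086]
tcp_rot: [[0.953, 0.005, -0.304], [0.304, -0.002, 0.953], [0.004, -1.0, -0.003]]
force: [0.6, -3.1, 6.1]
opening: 0.006
```

Emit:
jog_arm:
  steps:
    - {"delta_pos": [-0.3, 1, 0], "turn": 0, "fingers": 0}
    - {"delta_pos": [-0.6, 1.9, 0], "turn": 0, "fingers": 0}
    - {"delta_pos": [-0.9, 2.9, 0], "turn": 0, "fingers": 0}
    - {"delta_pos": [-0.9, 2.9, 0], "turn": 0, "fingers": 0}

```text
time_s: 6.98
position: [0.5006, 0.0239, 0.086]
tcp_rot: [[0.953, 0.005, -0.304], [0.304, -0.002, 0.953], [0.004, -1.0, -0.003]]
force: [0.6, -2.7, 5.8]
opening: 0.006
```

Emit:
jog_arm:
  steps:
    - {"delta_pos": [-0.3, 1, 0], "turn": 0, "fingers": 0}
    - {"delta_pos": [-0.6, 1.9, 0], "turn": 0, "fingers": 0}
    - {"delta_pos": [-0.6, 1.9, 0], "turn": 0, "fingers": 0}

```text
time_s: 7.23
position: [0.5, 0.0258, 0.086]
tcp_rot: [[0.953, 0.005, -0.304], [0.304, -0.002, 0.953], [0.004, -1.0, -0.003]]
force: [1.1, -3.1, 5.6]
opening: 0.005
```

Emit:
jog_arm:
  steps:
    - {"delta_pos": [-0.3, 1, 0], "turn": 0, "fingers": 0}
    - {"delta_pos": [-0.6, 1.9, 0], "turn": 0, "fingers": 0}
    - {"delta_pos": [-0.9, 2.9, 0], "turn": 0, "fingers": 0}
    - {"delta_pos": [-0.9, 2.9, 0], "turn": 0, "fingers": 0}

```text
time_s: 7.57
position: [0.4991, 0.0288, 0.086]
tcp_rot: [[0.953, 0.005, -0.304], [0.304, -0.002, 0.953], [0.004, -1.0, -0.003]]
force: [1.0, -2.5, 6.1]
opening: 0.005
```

Emit:
jog_arm:
  steps:
    - {"delta_pos": [-0.3, 1, 0], "turn": 0, "fingers": 0}
    - {"delta_pos": [-0.6, 1.9, 0], "turn": 0, "fingers": 0}
    - {"delta_pos": [-0.6, 1.9, 0], "turn": 0, "fingers": 0}

```text
time_s: 7.82
position: [0.4989, 0.0295, 0.086]
tcp_rot: [[0.952, 0.006, -0.305], [0.305, -0.004, 0.952], [0.004, -1.0, -0.005]]
force: [1.2, -8.2, 4.6]
opening: 0.003
```

Emit:
jog_arm:
  steps:
    - {"delta_pos": [-0.3, 1, 0], "turn": 0, "fingers": 0}
    - {"delta_pos": [-0.3, 1, 0], "turn": 0, "fingers": 0}
    - {"delta_pos": [-0.3, 1, 0], "turn": 0, "fingers": 0}

```text
time_s: 8.07
position: [0.4989, 0.0295, 0.086]
tcp_rot: [[0.952, 0.006, -0.306], [0.306, -0.005, 0.952], [0.004, -1.0, -0.006]]
force: [1.1, -11.8, 4.8]
opening: 0.002
```

```bash
python3 - <<'E'
from h import *
import cv2
for c,b in(("scene",(150,300,210,430)),):
    im=capture(c)[b[0]:b[1],b[2]:b[3]]
    cv2.imwrite(f"pics/{c}3.png",cv2.resize(im,None,fx=3.6,fy=3.6,interpolation=cv2.INTER_CUBIC)[:,:,::-1])
print(read_state()['position'],read_state()['force'])
E
```

```text
[0.49891795 0.02953399 0.08603785] [ -0.242942   -13.63152704   4.76720568]
```

View pics/scene3.png

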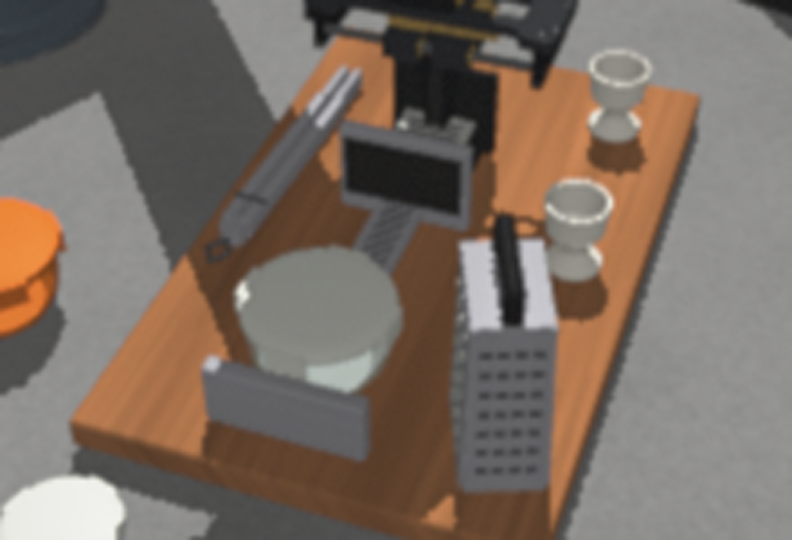

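Emit:
jog_arm:
  steps:
    - {"delta_pos": [0.3, -1, 0], "turn": 0, "fingers": 0}
    - {"delta_pos": [0.5, -1.6, 0], "turn": 0, "fingers": 0}
    - {"delta_pos": [0.5, -1.6, 0], "turn": 0, "fingers": 0}

```text
time_s: 8.37
position: [0.4989, 0.0294, 0.086]
tcp_rot: [[0.953, 0.005, -0.304], [0.304, -0.002, 0.953], [0.004, -1.0, -0.004]]
force: [1.2, -5.7, 5.8]
opening: 0.009
```

Emit:
jog_arm:
  steps:
    - {"delta_pos": [0, 0, 2], "turn": 0, "fingers": 0}
    - {"delta_pos": [0, 0, 5], "turn": 0, "fingers": 0}
    - {"delta_pos": [0, 0, 8], "turn": 0, "fingers": 0}
    - {"delta_pos": [0, 0, 12], "turn": 0, "fingers": 0}
    - {"delta_pos": [0.9, -2.8, 18], "turn": 0, "fingers": 0}
    - {"delta_pos": [0.9, -2.8, 30], "turn": 0, "fingers": 0}
    - {"delta_pos": [0.9, -2.8, 55], "turn": 0, "fingers": 0}
    - {"delta_pos": [0.9, -2.8, 90], "turn": 0, "fingers": 0}
    - {"delta_pos": [0.9, -2.8, 125], "turn": 0, "fingers": 0}
    - {"delta_pos": [0.9, -2.8, 160], "turn": 0, "fingers": 0}
    - {"delta_pos": [-20, 40, 190], "turn": 0, "fingers": 0}
    - {"delta_pos": [-40, 75, 200], "turn": 0, "fingers": 0}
    - {"delta_pos": [-60, 110, 200], "turn": 0, "fingers": 0}
    - {"delta_pos": [-80, 145, 200], "turn": 0, "fingers": 0}
    - {"delta_pos": [-100, 180, 200], "turn": 0, "fingers": 0}
    - {"delta_pos": [-120, 215, 200], "turn": 0, "fingers": 0}
    - {"delta_pos": [-130, 250, 200], "turn": 0, "fingers": 0}
    - {"delta_pos": [-140, 285, 200], "turn": 0, "fingers": 0}
    - {"delta_pos": [-140, 300, 200], "turn": 0, "fingers": 0}
    - {"delta_pos": [-140, 300, 200], "turn": 0, "fingers": 0}

```text
time_s: 10.03
position: [0.3551, 0.334, 0.2851]
tcp_rot: [[0.951, -0.0, -0.309], [0.309, 0.002, 0.951], [0.0, -1.0, 0.002]]
force: [0.0, -0.1, 0.3]
opening: 0.004
```

```bash
python3 - <<'E'
from h import *
import cv2
for c,b in(("scene",(150,300,210,430)),("top",(110,250,220,440))):
    im=capture(c)[b[0]:b[1],b[2]:b[3]]
    cv2.imwrite(f"pics/{c}4.png",cv2.resize(im,None,fx=3.6,fy=3.6,interpolation=cv2.INTER_CUBIC)[:,:,::-1])
    for t in ("release_top","push_wall","end_post","bowl","grater","egg_cup_a","tong"):
        print(t,[(x['position'],round(x['confidence'],2)) for x in tip_of(t,c)])
print(read_state()['position'],read_state()['force'])
E
```

```text
release_top [([0.5087, 0.0015, 0.0699], 0.46)]
push_wall []
end_post [([0.4891, 0.0601, 0.0691], 0.78), ([0.6985, -0.1817, 0.0286], 0.39)]
bowl [([0.3216, -0.2787, -0.0019], 0.93), ([0.5698, -0.2002, 0.0265], 0.68), ([0.5404, -0.4083, -0.0036], 0.61), ([0.4964, 0.0392, 0.095], 0.16)]
grater [([0.6999, -0.1823, 0.0278], 0.76)]
egg_cup_a [([0.6472, -0.0103, 0.0315], 0.77), ([0.5832, 0.1507, 0.0301], 0.59)]
tong [([0.4092, -0.0388, 0.0274], 0.84)]
release_top [([0.5063, 0.0021, 0.0748], 0.92)]
push_wall [([0.4954, 0.0364, 0.0864], 0.7)]
end_post [([0.4852, 0.0559, 0.0755], 0.91)]
bowl [([0.5669, -0.2036, 0.0313], 0.96), ([0.5393, -0.4019, -0.0006], 0.71), ([0.3182, -0.2716, 0.0012], 0.71)]
grater [([0.7034, -0.1807, 0.0313], 0.76)]
egg_cup_a [([0.6495, -0.0064, 0.0317], 0.74), ([0.5904, 0.1485, 0.0278], 0.63)]
tong [([0.4118, -0.0467, 0.0296], 0.61)]
[0.35660387 0.33077848 0.28507438] [-0.28486409 -0.22411599  0.39495872]
```

View pics/top4.png

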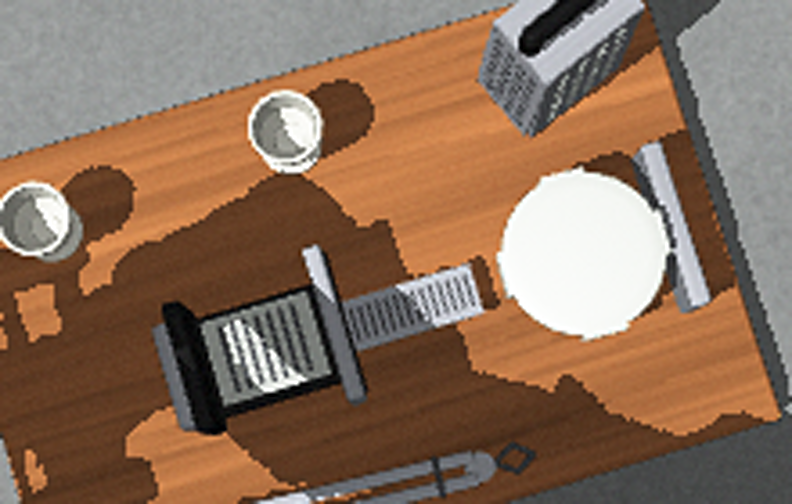

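View pics/scene4.png

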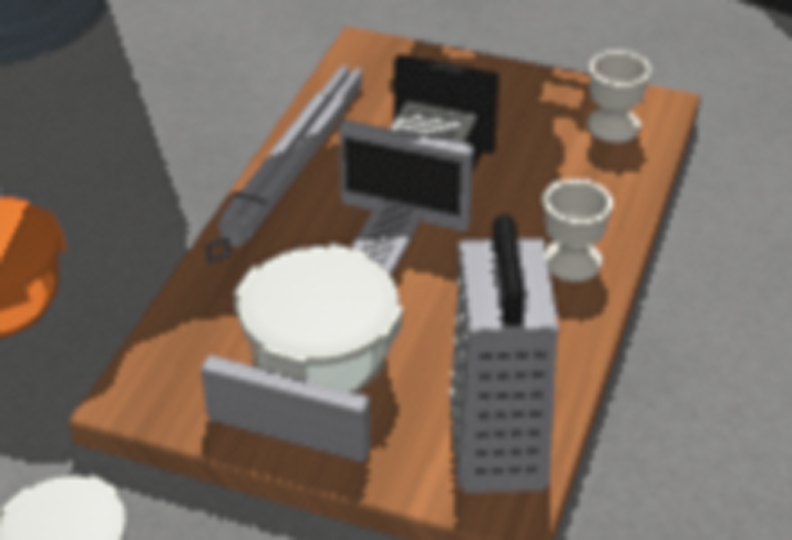

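The thumb wall (top crop around (195,370)) now meets the end post at (170,375), and the plate is up. The bowl, egg cups, grater and tong are where they started.

```bash
python3 -c "
from rig import *
print(hand_in())"
```

```text
the job is handed in; nothing more can be done
None
```

The vise is open: I pressed the release plate, pushed the jaw back to the end post with the plate held down, then let the plate spring up. The job was handed in at about 10 s of the 32 s allowed.

- **Press and push:** I pushed with the closed fingers. The plate stayed pressed about 6 mm (about 6 N). The tool moved about 94 mm along the bar, so allowing for the small gap before it reached the thumb wall, the jaw travelled slightly less.
- **End stop:** At the end post the tool stopped moving while the push force rose from about 3 N to about 13 N. I eased off to about 6 N before lifting straight up.
- **Final pictures:** The thumb wall is against the end post. The network put it about 22 mm from the post centre, where contact would be 19 mm; that is within its error. The plate reads 70 mm high from one camera and 75 mm from the other. Its true height when up is 75 mm, and the first camera also read low before I touched it.
- **Other things:** The bowl, grater, egg cups and tong are where they started, within measuring error. The arm is clear of everything and the force on the tool is about zero.
- **Failed check:** The scene camera did not find the thumb wall in the last picture, so its final position comes from the top camera alone.

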